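Lock a reagent carton into its bench carrier

TASK

The reagent carton has to be locked into the bench carrier, but the big white bottle stands in the way of the carrier's swing bar. First stand the bottle upright in the round blue spill tray, then set the small white carton upright and fully down into the carrier's square well, then swing the red-handled bar over the carton until it snaps home behind the sprung bolt of its catch. Do not tip the bottle or the carton over, leave the other things standing where they are, and let go of everything at the end.

Things in the scene. Friction and masses are not known exactly. Their poses are not given: they have to be found in the camera images.
- carrier: Grey bench carrier, fixed. Origin: centre of its underside at desk height. Base plate 140 (x) x 80 (y) x 10 mm. Open-topped square well centred on the origin, inside 58 x 58 mm, sides along x and y, walls 4 mm thick, top 55 mm above the desk plus flared blue lips to 64 mm. Hinge post (17 mm thick) at x = +48 mm, catch at x = -43 mm.
- well_floor (a point): Centre of the well's floor, 10 mm above the desk; axes as the carrier.
- catch (a point): In the mouth of the catch, where the bar's centre line lies when closed: carrier x = -43, y = 0 mm, 108 mm above the desk. The catch is 13 mm wide in x, y = -21 to +19 mm: behind the closed bar (-y side) a dark steel stop up to 122 mm above the desk with a lip over the bar; open towards +y, where a brass spring bolt stands 3 mm up into the bar's path.
- swing_bar (a joint): Swing bar angle (rad), upright hinge axis. 0 = closed, over the well towards carrier -x, in the catch; grows to 2.0 as it opens towards carrier +y. At angle a the handle is at the hinge + 118 mm x (-cos a, sin a) in carrier axes. Slight friction (0.4 N at the handle): stays where left. In the last 0.19 rad it rides over the sprung bolt (3 to 6 N more); below 0.09 the bolt pushes it home.
- bar_hinge (a point): On the hinge axis of the swing bar, 108 mm above the desk, the height of the bar's centre line. The bar is a 12 mm round steel rod; a rubber pad beneath it passes 3 mm above the top of a carton that stands fully down in the well.
- bar_handle (a point): In the upright red round handle at the free end of the swing bar, 145 mm above the desk. The handle is 18 mm in diameter, on the bar 118 mm from the hinge axis, and runs from the bar up to 165 mm above the desk.
- catch_bolt (a joint): How far the brass spring bolt of the catch is pressed down (m): 0 = sprung fully up, which it is before the bar reaches it and again once the bar is home; about 0.003 as the bar passes over it.
- spill_tray: Round blue spill tray, fixed to the desk. Origin: centre of its underside at desk height. Outside diameter 106 mm at the foot and 114 mm at the rim, 12 mm high, wall 4 mm, floor 4 mm thick.
- tray_floor (a point): Centre of the spill tray's floor, 4 mm above the desk; the flat floor is about 98 mm in diameter.
- bottle_mid (a point): Middle of the closed white reagent bottle (68 mm diameter, 159 mm tall, about 0.3 kg), on its axis half-way up (79.5 mm above its underside); its z axis points to the cap. White screw cap at the top, 36 mm in diameter, the top 20 mm of the bottle, on a tapering shoulder. It rocks up to 0.05 rad on its foot. Starts upright on the desk in the swing of the bar.
- carton_mid (a point): Centre of the small white carton (51 x 51 x 88 mm, about 0.16 kg), 44 mm above its underside; z up, x and y square to its sides. It starts upright on the desk at any yaw.
- eyepiece: Bystander: black microscope eyepiece standing upright, 39 mm diameter, 46 mm tall; origin at its underside.
- dropper: Bystander: brown dropper bottle with black bulb, 29 mm diameter, 102 mm tall; origin at its underside.
- canister: Bystander: white canister with black screw top, 42 mm diameter, 54 mm tall; origin at its underside.
- oil: Bystander: cream oil bottle with blue cap, 35 mm diameter, 66 mm tall; origin at its underside.
Not all that is in view belongs to the job. What is shaped like the part that bears carton_mid but yellow is not meant.

How it is judged:
By the outcome, as a careful person would: the job done as asked, in the order asked, and still so for the second after the job is handed in, with the robot touching nothing.
It also fails if it takes over 69 s, if anything falls off the work surface, if the arm or the gripper's body presses on something with over 40 N, if the wrist force passes 120 N, or if a joint passes its speed limit or range.

ROBOT

A 6-joint arm with a two-finger parallel gripper is mounted at the origin on a cart in front of the work surface, level with it; the furniture and walls round the work are solid. World frame = base frame: x ahead of the robot, y to its left, z up, the work surface at z = 0. Lengths are in mm, angles in degrees, forces in N, time in s.
With the tool pointing down it reaches from about 350 to 850 mm from the base axis. Payload 8.1 kg.
Tool frame: the origin (TCP) lies at the very end of the fingers, on their centre line; the grasp point (between the pads) lies 19 mm behind it; z points along the fingers, y is the line along which they close (so a half turn about z gives the same grasp; the last joint's range is limited). The gripper opens to 85 mm and grips with 20 to 120 N. Pads are 22 mm wide; open, the fingers measure 114 mm over their backs; the gripper's body (76 mm by 85 mm) begins 54 mm behind the grasp point. The pads swing forward as they close: fully open they stand 13 mm farther back than shut.
Start: joints at [72.055, 7.471, 85.268, -0, 87.261, -4.893], TCP at [135.478, 584.509, 231.292] pointing down, gripper open.
Joint ranges: [-169.43, 169.43], [-51.17, 129.36], [1.28, 143.12], [-76.62, 256.62], [0, 156.53], [-152.29, 152.29]. Speed limits (degrees/s): [136.94, 136.94, 159.86, 180, 180, 180].

INTERFACE

Orientations are given as [roll, pitch, yaw] about the fixed x, y, z axes, in that order (R = Rz(yaw) Ry(pitch) Rx(roll)).
In Python, from bench import sense, eyes, job, models gives the robot as it stands. The module is installed in compiled form; this text tells all that it offers.
- The arm moves only by the tool apply_moves, never from a script. Its argument "rows" is a list of rows, each a list of 6 numbers: the shift along the tool's x, y, z in mm, then the turn, a rotation vector about the tool's x, y, z in rad. In form: [[dx, dy, dz, rx, ry, rz], ...]. A call has exactly 5 rows; each row shifts and turns the commanded pose from where the row before left it, along the tool's axes as they then stand; what a row does not reach is not made up. A row lasts 1/8 s, in which the tool goes at most 62.5 mm and 10.7 degrees, less where a joint would pass 70% of its speed; a pose out of reach is approached as far as the arm can. A call is refused whole if a number of a shift passes 62.5 or a number of a turn 0.188, either way. A call with a gripper value outside its range is refused whole. "fingers" is the finger opening in mm, from 0 to 85.4, set as the call begins (left out, the last holds). The fingers move at their own pace and stop on an object; "grip_force" is the grip in N (left out, the last holds). Time passes only in rows, so rows that do not move let the fingers close, or fill a call up. It gives the time, the measured TCP pose, the force, the opening and the grip force at its end, in the units of the state.
- sense(): the state, without advancing time (a new reading comes with each control period).
- eyes.snapshot(name): name is "scene" or "top" or "wrist"; returns (picture, depth): 400x640x3 uint8, red, green, blue; 400x640 float32, mm along the optical axis (not along the pixel's ray), 0 where there is no reading.
- eyes.get_calibration(name): a dict with "intrinsics" (3x3 intrinsics, pixels), "D" ([k1, k2, p1, p2, k3] as OpenCV has them; the pictures are not rectified), "R" (3x3) and "t" (3): a world point X has camera coordinates R X + t; the wrist camera has in their place "mount" (4x4, takes a point from camera to tool coordinates, whose origin is the TCP and whose axes are the flange's). Camera axes: x right, y down, z forward; pixel columns grow to the right and rows downward; lengths in mm; the calibration is good to about 2 mm. A picture is of the moment at which its call begins: read the wrist's pose just before it. get_calibration takes no time and is no camera call.
- job.hand_in(): hands the job in; it is judged then, once.
Trained networks look in the newest picture that a camera, given by its name, has taken for a name from the list of things; names that differ only in an ending like _2 or _b are one class to them, and where a whole thing is asked for, a point or a joint stands for the part that bears it (a point fixed in the world has none). Each returns a list of dicts, best first, with "confidence" (0 to 1); they miss things now and then, are a little off and sometimes report something else, mostly with a low value. They report only what shows in the picture. A call takes as long as a camera call. They do not tell look-alikes from the thing itself.
- models.boxes_of(name, camera): "xyz" ([x, y, z] in mm, in world coordinates, good to about 4 mm: the middle of the surface that is visible of it).
- models.cut_out(name, camera): "pixels" (400x640 bool, what is visible of it).
- models.place_of(name, camera): "xyz" ([x, y, z] in mm, in world coordinates, good to about 4 mm: a listed point, or the origin of a listed thing).
The state is a dict: "time": time; "joint_pos": joint angles; "qd": joint speeds; "joint_efforts": joint torques, N m; "tool_pos": TCP position; "tcp_rot": TCP orientation; "ft_force": force on the tool from outside, world axes, zero at the start; "wrist_torque": the same for the moment, N m; "finger_gap": finger opening in mm; "grip_force": force on a finger pad.
Only numpy, scipy, OpenCV 4.12 (cv2) and the standard library are available. Lean on these libraries where they do the work, as an engineer would, in place of code of your own. Each camera call takes 0.05 s, during which the arm holds its last target. There are 200 camera calls.

## Working session

There is one attempt and no reset: what is moved stays moved. The work goes in short steps, Python scripts to look and compute and a tool call to move; the robot and the scene stay as the last step left them, time stands still between calls to the robot, and variables do not carry over. Pictures are saved under pics/ and viewed, at most 10 in all, crops included, and the job is handed in when it is done.

Besides the shell and the picture viewer there is one more tool, called after "Emit:" as name([rows], argument=value, ...), one row to a line, values as JSON. apply_moves: Moves the arm, as the interface text tells. Its arguments: {"type":"object","properties":{"rows":{"type":"array"},"fingers":{"type":"number"},"grip_force":{"type":"number"}},"required":["rows"]}

```bash
mkdir -p pics
cat > h.py <<'E'
from bench import sense, eyes, job, models
import numpy as np, cv2
def snap(cam,fn=None):
    s=sense(); im,d=eyes.snapshot(cam)
    if fn: cv2.imwrite('pics/'+fn,im[:,:,::-1])
    return s,im,d
def pts(cam,mask,d,s=None):
    c=eyes.get_calibration(cam); K=np.array(c['intrinsics']);D=np.array(c['D'])
    v,u=np.nonzero(mask&(d>0)); z=d[v,u]
    n=cv2.undistortPoints(np.stack([u,v],1).astype(float)[:,None],K,D)[:,0]
    P=np.c_[n*z[:,None],z]
    return (P-np.array(c['t']))@np.array(c['R'])
E
python3 - <<'E'
from h import *
print({k:np.round(v,2) for k,v in sense().items()})
for cam in ['scene','top']:
    s,im,d=snap(cam,cam+'0.png')
    for n in ['carrier','well_floor','catch','bar_hinge','bar_handle','tray_floor','bottle_mid','carton_mid','eyepiece','dropper','canister','oil']:
        print(cam,n,[(np.round(r['xyz']).tolist(),round(r['confidence'],2)) for r in models.place_of(n,cam)][:3])
E
```

```text
{'time': np.float64(0.0), 'joint_pos': array([72.05,  7.52, 85.33, -0.  , 87.26, -4.89]), 'qd': array([ 0.  ,  0.  ,  0.06,  0.  ,  0.06, -0.11]), 'joint_efforts': array([-0.000e+00, -5.694e+01, -5.006e+01, -0.000e+00,  1.000e-02,
        0.000e+00]), 'tool_pos': array([135.33, 583.96, 230.22]), 'tcp_rot': array([-1.7989e+02, -1.0000e-02,  1.6695e+02]), 'ft_force': array([ 0.36,  0.2 , -0.35]), 'wrist_torque': array([ 0.02, -0.02, -0.02]), 'grip_force': np.float64(0.0), 'finger_gap': np.float64(85.58)}
scene carrier []
scene well_floor [([524.0, -4.0, 10.0], 0.59)]
scene catch [([480.0, -7.0, 106.0], 0.6), ([448.0, 74.0, 79.0], 0.16)]
scene bar_hinge [([564.0, 2.0, 107.0], 0.65), ([462.0, -328.0, -1.0], 0.33)]
scene bar_handle [([564.0, 122.0, 143.0], 0.48)]
scene tray_floor [([457.0, -329.0, 4.0], 0.65), ([354.0, -156.0, -3.0], 0.5)]
scene bottle_mid [([449.0, 71.0, 82.0], 0.56)]
scene carton_mid [([540.0, 507.0, 41.0], 0.95), ([408.0, 360.0, 41.0], 0.87), ([416.0, 242.0, 45.0], 0.74)]
scene eyepiece [([583.0, -269.0, -2.0], 0.73), ([418.0, 239.0, 45.0], 0.62)]
scene dropper [([430.0, -465.0, -1.0], 0.75)]
scene canister [([575.0, 204.0, 2.0], 0.43)]
scene oil [([358.0, -157.0, -4.0], 0.76), ([459.0, -330.0, 6.0], 0.39)]
top carrier [([524.0, -4.0, 5.0], 0.63)]
top well_floor [([519.0, -4.0, 9.0], 0.57)]
top catch [([482.0, -10.0, 107.0], 0.66)]
top bar_hinge [([574.0, 8.0, 108.0], 0.57), ([523.0, -6.0, 10.0], 0.56)]
top bar_handle [([564.0, 120.0, 145.0], 0.54)]
top tray_floor [([454.0, -334.0, 2.0], 0.84)]
top bottle_mid [([447.0, 71.0, 78.0], 0.82)]
top carton_mid [([534.0, 505.0, 42.0], 0.96), ([420.0, 244.0, 46.0], 0.75), ([410.0, 361.0, 50.0], 0.68)]
top eyepiece [([356.0, -156.0, 2.0], 0.71), ([587.0, -269.0, 2.0], 0.64)]
top dropper [([424.0, -469.0, -1.0], 0.5)]
top canister [([578.0, 203.0, -0.0], 0.69), ([416.0, 244.0, 45.0], 0.52), ([356.0, -153.0, 3.0], 0.19)]
top oil [([354.0, -158.0, 4.0], 0.5)]
```

View pics/scene0.png

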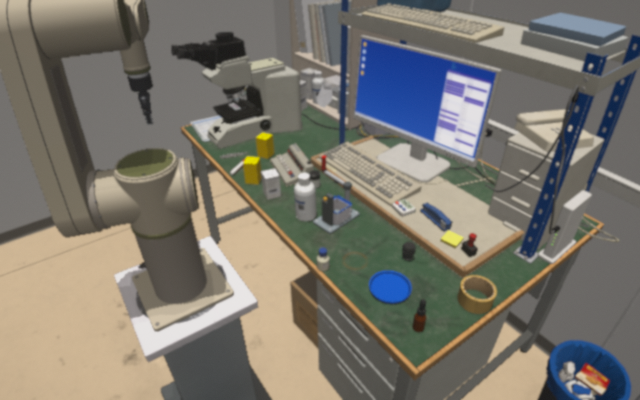

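View pics/top0.png

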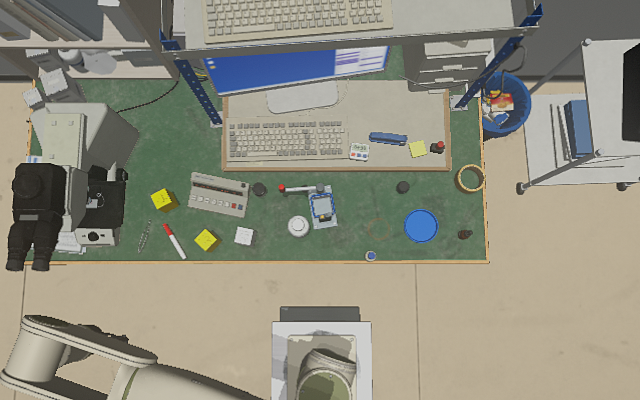

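The scene view shows the white carton at (270,183), the bottle at (305,197), the carrier at (335,212) and the tray at (390,287). In the top view the white carton is at (244,236), i.e. about (418,243) mm. The yellow ones at (163,199) and (206,240) are decoys. The bottle is at (298,226), the bar points left from (320,190) to the handle at (282,188), and the tray is at (421,226).

Run:
```python
from h import *
c=eyes.get_calibration('wrist'); print(np.round(c['mount'],2).tolist(), np.array(c['intrinsics']).round(1).tolist())
for cam in ['scene','top']:
    s,im,d=snap(cam)
    P=pts(cam,np.ones_like(d,bool),d)
    b=P[np.hypot(P[:,0]-448,P[:,1]-71)<45]; 
    for z0 in range(20,165,10):
        q=b[(b[:,2]>z0)&(b[:,2]<z0+10)]
        if len(q)>5:
            f=lambda p:np.hypot(q[:,0]-p[0],q[:,1]-p[1])-p[2]
            from scipy.optimize import least_squares
            r=least_squares(f,[448,71,30],loss='soft_l1').x; print(cam,z0,len(q),r.round(1))
    k=P[(np.hypot(P[:,0]-418,P[:,1]-243)<45)&(P[:,2]>80)&(P[:,2]<96)]
    print(cam,'carton',len(k),cv2.minAreaRect(k[:,:2].astype(np.float32)),k[:,2].mean())
    t=P[(np.hypot(P[:,0]-455,P[:,1]+332)<70)&(P[:,2]>7)&(P[:,2]<16)]
    print('tray',cv2.minEnclosingCircle(t[:,:2].astype(np.float32)))
    m=P[(np.hypot(P[:,0]-522,P[:,1]+4)<75)&(P[:,2]>5)&(P[:,2]<15)]
    print('base',len(m),cv2.minAreaRect(m[:,:2].astype(np.float32)))
    w=P[(np.hypot(P[:,0]-522,P[:,1]+4)<52)&(P[:,2]>57)&(P[:,2]<70)]
    print('lips',len(w),cv2.minAreaRect(w[:,:2].astype(np.float32)))
```

```text
[[0.0, -0.95, -0.33, 84.37], [1.0, -0.0, 0.0, -0.44], [-0.0, -0.33, 0.95, -142.98], [0.0, 0.0, 0.0, 1.0]] [[310.8, 0.0, 323.6], [0.0, 310.8, 197.6], [0.0, 0.0, 1.0]]
scene 20 52 [451.4  72.8  33.6]
scene 30 48 [451.8  72.8  33.5]
scene 40 51 [451.   72.8  33.7]
scene 50 52 [450.4  72.9  33.9]
scene 60 53 [449.2  73.3  34. ]
scene 70 52 [449.7  73.5  34.3]
scene 80 52 [448.9  73.   33.8]
scene 90 60 [448.6  72.8  33.7]
scene 100 60 [448.9  73.4  34. ]
scene 110 74 [447.5  72.6  31.1]
scene 120 96 [448.8  73.6  25.1]
scene 130 33 [447.2  73.2  17.4]
scene 140 30 [446.8  72.6  17.9]
scene 150 74 [444.4  68.3  13.5]
scene 160 8 [444.6  66.9  15.5]
scene carton 156 ((418.6048889160156, 243.04518127441406), (57.00355911254883, 53.22969436645508), 77.46635437011719) 88.22638819025026
tray ((459.23858642578125, -327.94354248046875), 57.94781494140625)
base 308 ((519.3125610351562, -14.670539855957031), (98.67536926269531, 148.5908203125), 76.7838363647461)
lips 114 ((521.1583862304688, -11.63128662109375), (95.17658233642578, 69.99887084960938), 25.715219497680664)
top 100 27 [447.8  72.6  33.2]
top 110 100 [447.4  72.7  30.1]
top 120 116 [447.6  73.3  24.2]
top 130 18 [447.6  73.9  20.4]
top 150 85 [445.1  73.   13.1]
top 160 29 [444.4  74.9  11.7]
top carton 262 ((418.9239196777344, 243.47982788085938), (52.342254638671875, 51.090267181396484), 78.74066162109375) 88.20830323136161
tray ((457.142822265625, -329.2374267578125), 67.26885223388672)
base 527 ((520.01806640625, -8.117652893066406), (138.7731475830078, 136.95303344726562), 20.454376220703125)
lips 108 ((516.9555053710938, -3.7465171813964844), (90.54521179199219, 72.35582733154297), 10.290297508239746)
```

Emit:
apply_moves([
  [0,0,0,0,0,0],
  [0,0,0,0,0,0],
  [0,0,0,0,0,0],
  [0,0,0,0,0,0],
  [20,0,0,0,0,0],
], fingers=85)

```text
time: 2.02
tool_pos: [116.4, 589.0, 231.3]
tcp_rot: [180.0, 0.0, 166.8]
ft_force: [-0.8, -0.1, -0.3]
finger_gap: 85.2
grip_force: 0.0
```

Emit:
apply_moves([
  [-44,-42.5,0,0,0,0],
  [-44,-42.5,0,0,0,0],
  [-44,-42.5,0,0,0,0],
  [-44,-42.5,0,0,0,0],
  [-44,-42.5,0,0,0,0],
])

```text
time: 2.65
tool_pos: [282.3, 331.4, 231.5]
tcp_rot: [179.9, 0.0, 167.0]
ft_force: [1.2, -0.3, 0.6]
finger_gap: 85.0
grip_force: 0.0
```

Emit:
apply_moves([
  [-44,-42.5,0,0,0,0],
  [-44,-42.5,0,0,0,0],
  [-44,-42.5,0,0,0,0],
  [-44,-42.5,0,0,0,0],
  [-44,-42.5,0,0,0,0],
])

```text
time: 3.28
tool_pos: [449.4, 74.8, 231.7]
tcp_rot: [179.9, 0.1, 167.0]
ft_force: [0.6, 0.4, -0.7]
finger_gap: 84.8
grip_force: 0.0
```

```bash
cat >> h.py <<'E'
from scipy.spatial.transform import Rotation as Ro
def wpts(mask,d,s):
    c=eyes.get_calibration('wrist'); K=np.array(c['intrinsics']);D=np.array(c['D']);M=np.array(c['mount'])
    v,u=np.nonzero(mask&(d>0)); z=d[v,u]
    n=cv2.undistortPoints(np.stack([u,v],1).astype(float)[:,None],K,D)[:,0]
    P=np.c_[n*z[:,None],z]@M[:3,:3].T+M[:3,3]
    return P@Ro.from_euler('xyz',s['tcp_rot'],degrees=True).as_matrix().T+s['tool_pos']
def circ(q,x0):
    from scipy.optimize import least_squares
    return least_squares(lambda p:np.hypot(q[:,0]-p[0],q[:,1]-p[1])-p[2],x0,loss='soft_l1').x.round(1)
E
python3 - <<'E'
from h import *
s,im,d=snap('wrist','w1.png'); print(s['time'],s['tool_pos'],s['tcp_rot'])
P=wpts(np.ones_like(d,bool),d,s); np.save('P1.npy',P)
b=P[np.hypot(P[:,0]-448,P[:,1]-72)<45]
for z0 in range(60,170,10):
    q=b[(b[:,2]>z0)&(b[:,2]<z0+10)]
    if len(q)>9: print(z0,len(q),circ(q,[448,72,30]))
E
```

```text
3.275 [449.42805012  74.78825731 231.74588643] [1.79945580e+02 6.17450771e-02 1.66974503e+02]
60 55 [448.9  72.5  34.2]
70 75 [448.7  72.3  34.3]
80 76 [448.   72.4  33.9]
90 80 [447.7  72.3  34. ]
100 280 [447.1  72.4  33.2]
110 854 [446.8  72.5  30. ]
120 1309 [448.8  71.8  24.6]
130 87 [447.8  71.9  18.7]
140 119 [445.6  72.2  18. ]
150 1756 [443.7  72.7  12.7]
```

View pics/w1.png

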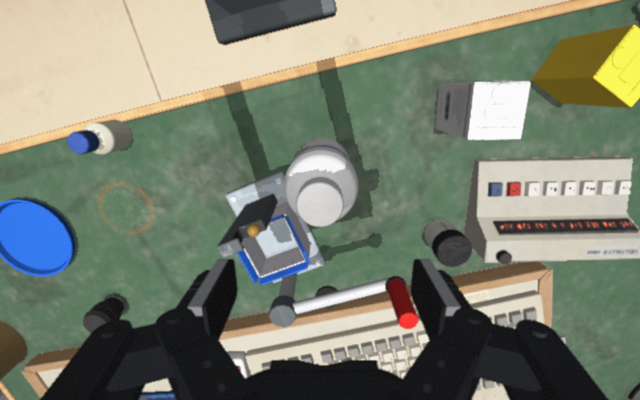

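The wrist view shows the bottle at (320,185), the carrier well at (270,245), the bar from (283,305) to its red handle at (400,300), and the white carton at (485,110). I'll fit the carrier and carton poses from this depth data, then grasp the bottle.

Run:
```python
from h import *
P=np.load('P1.npy')
k=P[(np.hypot(P[:,0]-418,P[:,1]-243)<45)&(P[:,2]>82)&(P[:,2]<94)]
print('carton',len(k),cv2.minAreaRect(k[:,:2].astype(np.float32)),k[:,2].mean())
C=P[(np.hypot(P[:,0]-522,P[:,1]+4)<110)]
# height map raster 2 mm
img=np.zeros((440,440),np.uint8)
o=np.argsort(C[:,2]); C=C[o]
u=((C[:,0]-412)*2).astype(int); v=((C[:,1]+114)*2).astype(int)
img[v.clip(0,439),u.clip(0,439)]=np.clip(C[:,2]*1.5+20,0,255)
img=cv2.dilate(img,np.ones((3,3)))
cv2.imwrite('pics/hm1.png',cv2.applyColorMap(img,cv2.COLORMAP_JET))
def band(n,a,b,c,r):
    q=P[(np.hypot(P[:,0]-c[0],P[:,1]-c[1])<r)&(P[:,2]>a)&(P[:,2]<b)]
    print(n,len(q),cv2.minAreaRect(q[:,:2].astype(np.float32)))
band('lips',59,68,(522,-4),42)
band('base',7,14,(522,-4),85)
band('handle',125,172,(564,120),25)
band('stop',112,128,(481,-8),35)
q=P[(P[:,2]>100)&(P[:,2]<118)&(P[:,1]>25)&(P[:,1]<100)&(P[:,0]>530)&(P[:,0]<610)]
print('bar',cv2.fitLine(q[:,:2].astype(np.float32),cv2.DIST_HUBER,0,.01,.01).ravel(),q[:,2].max())
```

```text
carton 3412 ((418.3060302734375, 243.1077880859375), (53.159095764160156, 51.69290542602539), 77.58699798583984) 88.3510540751904
lips 501 ((527.8887329101562, -0.4865531921386719), (67.63243865966797, 82.80953216552734), 32.465641021728516)
base 2801 ((520.3929443359375, -3.810741424560547), (139.8150177001953, 79.94749450683594), 9.488635063171387)
handle 842 ((558.7105712890625, 121.45550537109375), (16.807703018188477, 17.82891273498535), 56.35538864135742)
stop 370 ((479.7893981933594, -20.776939392089844), (13.170763969421387, 22.240835189819336), 8.76833438873291)
bar [ 6.0833734e-02 -9.9814790e-01  5.6033136e+02  6.1762894e+01] 115.87407168145961
```

View pics/hm1.png

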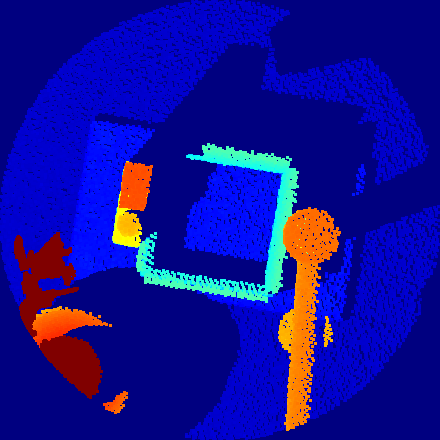

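Emit:
apply_moves([
  [0.8,-2.7,50,0,0,0],
  [0,0,45.5,0,0,0],
  [0,0,0,0,0,0],
  [0,0,0,0,0,0],
  [0,0,0,0,0,0],
])

```text
time: 3.95
tool_pos: [449.0, 73.7, 138.5]
tcp_rot: [179.9, 0.2, 167.0]
ft_force: [-0.6, 0.1, 0.7]
finger_gap: 84.9
grip_force: 0.0
```

Emit:
apply_moves([
  [0,0,0,0,0,0],
  [0,0,0,0,0,0],
  [0,0,0,0,0,0],
  [0,0,0,0,0,0],
  [0,0,0,0,0,0],
], fingers=25, grip_force=60)

```text
time: 4.58
tool_pos: [447.7, 73.2, 136.5]
tcp_rot: [180.0, 0.1, 166.9]
ft_force: [-0.8, -0.1, 5.2]
finger_gap: 33.9
grip_force: 59.6
```

Run:
```python
from h import *
P=np.load('P1.npy')
t=P[(np.hypot(P[:,0]-457,P[:,1]+330)<70)&(P[:,2]>9)&(P[:,2]<16)]
print(len(t),circ(t,[457,-330,55]))
s,im,d=snap('top'); P=pts('top',np.ones_like(d,bool),d)
t=P[(np.hypot(P[:,0]-457,P[:,1]+330)<63)&(P[:,2]>8.5)&(P[:,2]<16)]
print(len(t),circ(t,[457,-330,55]))
m=models.cut_out('spill_tray','top')
if m:
    t=pts('top',m[0]['pixels'],d); print(t.mean(0),cv2.minEnclosingCircle(t[:,:2].astype(np.float32)))
print(sense()['tool_pos'],sense()['finger_gap'],sense()['grip_force'])
```

```text
660 [ 457.7 -326.4   54.1]
212 [ 457.1 -328.    50.7]
[ 458.51397084 -327.88781507    4.8738209 ] ((459.080810546875, -327.193603515625), 55.414974212646484)
[447.73925765  73.20621476 136.51279082] 33.94537674537133 59.60341036319733
```

Emit:
apply_moves([
  [0,0,-15,0,0,0],
  [0,0,-35,0,0,0],
  [0,0,-45,0,0,0],
  [0,0,-40,0,0,0],
  [0,0,-15,0,0,0],
])

```text
time: 5.3
tool_pos: [448.2, 73.2, 288.8]
tcp_rot: [179.9, 0.2, 166.9]
ft_force: [-0.4, 0.7, -3.8]
finger_gap: 34.0
grip_force: 60.5
```

Emit:
apply_moves([
  [-7,-27,0,0,0,0],
  [-12,-46,0,0,0,0],
  [-14,-54,0,0,0,0],
  [-14,-54,0,0,0,0],
  [-14,-54,0,0,0,0],
])

```text
time: 5.92
tool_pos: [452.8, -171.0, 284.4]
tcp_rot: [180.0, -0.1, 167.0]
ft_force: [1.9, -0.2, -2.6]
finger_gap: 33.9
grip_force: 60.6
```

Emit:
apply_moves([
  [-14,-54,0,0,0,0],
  [-14,-54,0,0,0,0],
  [-8,-30,0,0,0,0],
  [-4,-15,0,0,0,0],
  [0,0,0,0,0,0],
])

```text
time: 6.55
tool_pos: [457.6, -327.6, 284.6]
tcp_rot: [179.9, -0.1, 166.9]
ft_force: [0.1, 0.1, -3.5]
finger_gap: 34.1
grip_force: 60.8
```

Run:
```python
from h import *
s,im,d=snap('wrist','w2.png'); print(s['time'],s['tool_pos'],s['tcp_rot'],s['ft_force'],s['finger_gap'])
P=wpts(np.ones_like(d,bool),d,s)
t=P[(np.hypot(P[:,0]-457,P[:,1]+328)<63)&(P[:,2]>9)&(P[:,2]<16)]
print(len(t),circ(t,[457,-328,55]))
```

```text
6.55 [ 457.61107166 -327.59621897  284.58741319] [ 1.79928713e+02 -1.09469123e-01  1.66891508e+02] [ 0.14902458  0.11950316 -3.47201908] 34.09095362305854
593 [ 457.4 -327.9   54. ]
```

View pics/w2.png

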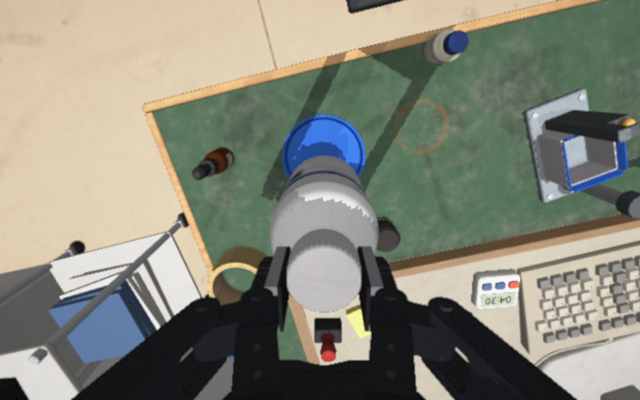

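The bottle hangs upright at (325,240), directly over the tray at (323,150). I'll lower it now.

Emit:
apply_moves([
  [0,0,40,0,0,0],
  [0,0,45,0,0,0],
  [0,0,35,0,0,0],
  [0,0,15,0,0,0],
  [0,0,5,0,0,0],
])

```text
time: 7.22
tool_pos: [458.2, -326.7, 145.7]
tcp_rot: [180.0, -0.0, 167.0]
ft_force: [-0.2, 0.3, -2.2]
finger_gap: 34.2
grip_force: 60.8
```

Emit:
apply_moves([
  [0,0,2,0,0,0],
  [0,0,1.5,0,0,0],
  [0,0,1,0,0,0],
  [0,0,0,0,0,0],
  [0,0,0,0,0,0],
])

```text
time: 7.85
tool_pos: [458.1, -327.7, 141.5]
tcp_rot: [-180.0, 0.0, 166.9]
ft_force: [-0.1, -0.4, -3.1]
finger_gap: 34.0
grip_force: 60.8
```

Emit:
apply_moves([
  [0,0,0.7,0,0,0],
  [0,0,0.7,0,0,0],
  [0,0,0.6,0,0,0],
  [0,0,0,0,0,0],
  [0,0,0,0,0,0],
])

```text
time: 8.48
tool_pos: [458.6, -328.1, 140.6]
tcp_rot: [-180.0, 0.1, 166.9]
ft_force: [-1.1, 1.0, 5.4]
finger_gap: 33.9
grip_force: 61.8
```

Emit:
apply_moves([
  [0,0,0,0,0,0],
  [0,0,0,0,0,0],
  [0,0,0,0,0,0],
  [0,0,0,0,0,0],
  [0,0,-3,0,0,0],
], fingers=80)

```text
time: 9.1
tool_pos: [457.8, -327.4, 142.1]
tcp_rot: [180.0, -0.0, 166.9]
ft_force: [-0.4, -0.1, 0.7]
finger_gap: 79.9
grip_force: 0.0
```

Emit:
apply_moves([
  [0,0,-20,0,0,0],
  [0,0,-30,0,0,0],
  [0,0,-40,0,0,0],
  [7.5,25,-5,0,0,0],
  [14,45,0,0,0,0],
])

```text
time: 9.72
tool_pos: [453.6, -255.3, 240.4]
tcp_rot: [-179.9, 0.2, 166.8]
ft_force: [0.0, 1.5, 1.1]
finger_gap: 79.8
grip_force: 0.0
```

Run:
```python
from h import *
s,im,d=snap('wrist'); P=wpts(np.ones_like(d,bool),d,s); print(s['tool_pos'])
b=P[np.hypot(P[:,0]-458,P[:,1]+328)<40]
for z0 in (20,50,80,110,140):
    q=b[(b[:,2]>z0)&(b[:,2]<z0+15)]
    if len(q)>9: print(z0,len(q),circ(q,[458,-328,30]))
print(b[:,2].max())
```

```text
[ 453.59875526 -255.30070535  240.40583109]
20 138 [ 461.5 -329.1   34. ]
50 184 [ 459.9 -329.1   34. ]
80 252 [ 458.8 -329.2   34. ]
110 1181 [ 457.3 -328.2   29.9]
140 233 [ 456.3 -329.4   18. ]
330.21007820659884
```

Emit:
apply_moves([
  [16,52,0,0,0,0],
  [17,55,0,0,0,0],
  [17,55,0,0,0,0],
  [17,55,0,0,0,0],
  [17,55,0,0,0,0],
], fingers=85)

```text
time: 10.4
tool_pos: [432.5, 31.1, 239.2]
tcp_rot: [180.0, 0.2, 166.9]
ft_force: [1.3, -0.3, -0.1]
finger_gap: 85.3
grip_force: 0.0
```

Emit:
apply_moves([
  [17,55,0,0,0,0],
  [17,55,0,0,0,0],
  [17,55,0,0,0,0],
  [13,40,0,0,0,0],
  [0,0,0,0,0,0],
])

```text
time: 11.02
tool_pos: [416.0, 246.3, 238.8]
tcp_rot: [179.9, 0.1, 167.2]
ft_force: [0.4, 0.3, 0.2]
finger_gap: 85.2
grip_force: 0.0
```

Run:
```python
from h import *
s,im,d=snap('wrist','w3.png'); P=wpts(np.ones_like(d,bool),d,s); print(s['tool_pos'],s['tcp_rot'])
for a,b in ((82,94),(85,92)):
    k=P[(np.hypot(P[:,0]-418,P[:,1]-243)<45)&(P[:,2]>a)&(P[:,2]<b)]
    print('carton',len(k),cv2.minAreaRect(k[:,:2].astype(np.float32)),k.mean(0))
```

```text
[415.99819966 246.25787678 238.84264679] [1.79912963e+02 5.41860084e-02 1.67186220e+02]
carton 2585 ((418.37091064453125, 242.66407775878906), (51.1053466796875, 51.75601577758789), 78.26383972167969) [416.97885675 242.93621013  88.25552034]
carton 2531 ((418.2311706542969, 242.24337768554688), (50.68306350708008, 51.60309982299805), 77.41614532470703) [417.20138011 242.85342931  88.35139406]
```

Emit:
apply_moves([
  [-3,-2.9,40,0,0,-0.014],
  [0,0,55,0,0,0],
  [0,0,50,0,0,0],
  [0,0,28,0,0,0],
  [0,0,7.5,0,0,0],
])

```text
time: 11.7
tool_pos: [417.8, 238.4, 55.5]
tcp_rot: [-179.9, -0.1, 167.7]
ft_force: [0.3, -0.5, 1.0]
finger_gap: 85.4
grip_force: 0.0
```

Emit:
apply_moves([
  [0,0,0,0,0,0],
  [0,0,0,0,0,0],
  [0,0,0,0,0,0],
  [0,0,0,0,0,0],
  [0,0,0,0,0,0],
], fingers=40, grip_force=50)

```text
time: 12.32
tool_pos: [420.4, 240.7, 59.1]
tcp_rot: [179.9, 0.2, 167.8]
ft_force: [-0.9, -0.3, 7.1]
finger_gap: 49.6
grip_force: 51.7
```

Emit:
apply_moves([
  [0,0,-20,0,0,0],
  [0,0,-40,0,0,-0.09],
  [0,0,-45,0,0,-0.12],
  [0,0,-30,0,0,-0.12],
  [0,0,0,0,0,-0.047],
])

```text
time: 12.95
tool_pos: [420.8, 241.0, 196.2]
tcp_rot: [179.9, 0.4, -170.5]
ft_force: [0.2, -0.1, -1.4]
finger_gap: 49.5
grip_force: 52.5
```

Emit:
apply_moves([
  [0,0,0,0,0,0],
  [0,0,0,0,0,0],
  [0,0,0,0,0,0],
  [0,0,0,0,0,0],
  [0,0,0,0,0,0],
])

```text
time: 13.58
tool_pos: [418.6, 240.0, 191.6]
tcp_rot: [-180.0, -0.0, -170.7]
ft_force: [-1.4, -1.9, -2.4]
finger_gap: 49.3
grip_force: 52.5
```

Run:
```python
from h import *
for i in range(4):
    s,im,d=snap('wrist','w4.png'); print(s['tool_pos'].round(1),s['tcp_rot'].round(2),s['finger_gap'],s['ft_force'])
P=wpts(np.ones_like(d,bool),d,s); 
R=Ro.from_euler('xyz',s['tcp_rot'],degrees=True).as_matrix()
q=(P-s['tool_pos'])@R
k=q[(abs(q[:,0])<45)&(abs(q[:,1])<24)&(q[:,2]>-60)&(q[:,2]<75)]
for z0 in range(-60,75,10):
    m=k[(k[:,2]>=z0)&(k[:,2]<z0+10)]
    if len(m): print(z0,len(m),m.min(0).round(1),m.max(0).round(1))
```

```text
[418.6 240.  191.6] [-1.7999e+02 -2.0000e-02 -1.7066e+02] 49.25048539775717 [-1.36083029 -1.94064811 -2.41474958]
[418.6 240.  191.6] [-1.8000e+02 -2.0000e-02 -1.7065e+02] 49.49503466181996 [-0.13741054  0.01483049 -1.7197448 ]
[418.7 240.  191.7] [-1.8000e+02 -1.0000e-02 -1.7066e+02] 49.38230103283555 [-0.14187382 -0.41180394 -1.24920436]
[418.7 240.  191.8] [-180.     -0.   -170.65] 49.32514960199521 [-0.74496939  0.07015177  0.02501367]
-60 64 [ 11.7 -24.  -60. ] [ 13.4  24.  -54.4]
-40 4539 [-22.4 -23.9 -32.3] [ 28.3  24.  -30. ]
-30 7531 [-24.7 -24.  -30. ] [ 28.6  24.  -20. ]
-20 963 [ 26.5 -24.  -20. ] [ 28.4  24.  -10. ]
-10 799 [ 26.8 -23.9 -10. ] [28.3 24.  -0. ]
0 664 [ 26.6 -23.9   0. ] [28.4 24.  10. ]
10 571 [ 27.  -23.7  10. ] [28.4 24.  20. ]
20 463 [ 27.  -23.4  20. ] [28.4 24.  30. ]
30 397 [ 27.1 -23.1  30. ] [28.4 24.  39.9]
40 352 [ 27.2 -23.   40. ] [28.4 24.  50. ]
50 204 [ 25.3 -24.   50.1] [28.3 23.8 57.1]
```

View pics/w4.png

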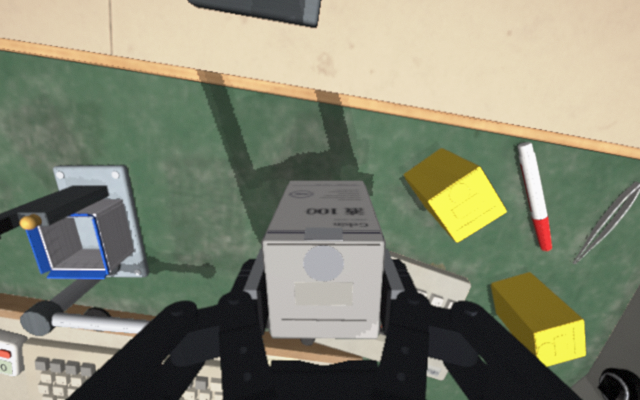

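The carton is held squarely: its front face is vertical at tool x ≈ 27.6 and the top face shows at (325,290). The carrier well is at (75,245). I'll move part way and refit the carrier.

Emit:
apply_moves([
  [-10,-20,0,0,0,0],
  [-16,-38,0,0,0,0],
  [-17,-42,0,0,0,0],
  [-12,-25,0,0,0,0],
  [-8,-15,0,0,0,0],
])

```text
time: 14.4
tool_pos: [504.3, 111.0, 191.8]
tcp_rot: [-180.0, 0.0, -170.7]
ft_force: [-0.0, 0.6, -1.2]
finger_gap: 49.1
grip_force: 52.5
```

Emit:
apply_moves([
  [0,0,0,0,0,0],
  [0,0,0,0,0,0],
  [0,0,0,0,0,0],
  [0,0,0,0,0,0],
  [0,0,0,0,0,0],
])

```text
time: 15.02
tool_pos: [503.5, 112.5, 191.9]
tcp_rot: [180.0, 0.0, -170.6]
ft_force: [0.3, 0.5, -0.4]
finger_gap: 49.6
grip_force: 52.5
```

```bash
cat > fit.py <<'E'
from h import *
from scipy.optimize import least_squares
s,im,d=snap('wrist','w5.png'); P=wpts(np.ones_like(d,bool),d,s); print(s['tool_pos'].round(1),s['tcp_rot'].round(2))
q=P[(np.hypot(P[:,0]-520,P[:,1]+4)<90)&(P[:,2]>7)&(P[:,2]<14)]
print('base',len(q),cv2.minAreaRect(q[:,:2].astype(np.float32)),q[:,2].mean())
# lips: points 55..66, distance to square ring of 62mm mid
q=P[(np.hypot(P[:,0]-520,P[:,1]+4)<55)&(P[:,2]>50)&(P[:,2]<67)]
def f(p):
    c,n=np.cos(p[2]),np.sin(p[2]); x=q[:,0]-p[0];y=q[:,1]-p[1]
    u=c*x+n*y;v=-n*x+c*y
    return np.maximum(abs(u),abs(v))-p[3]
r=least_squares(f,[520.4,-3.8,.163,32],loss='soft_l1').x; print('lips',len(q),r.round(2),np.degrees(r[2]))
E
python3 fit.py
```

```text
[503.5 112.5 191.9] [ 1.8000e+02  1.0000e-02 -1.7061e+02]
base 5061 ((520.3758544921875, -3.2511367797851562), (139.53392028808594, 79.97177124023438), 9.918956756591797) 10.15331450466431
lips 2482 [ 5.1965e+02 -2.9300e+00  1.6000e-01  3.3220e+01] 9.222768585465076
```

Emit:
apply_moves([
  [0,-25,0,0,0,0],
  [0,-40,0,0,0,0],
  [0.3,-35,0,0,0,0],
  [0,-17,0,0,0,0],
  [0,0,0,0,0,0],
])

```text
time: 15.7
tool_pos: [522.4, -4.0, 191.8]
tcp_rot: [180.0, -0.0, -170.8]
ft_force: [-0.4, -0.2, -2.1]
finger_gap: 49.2
grip_force: 52.6
```

Emit:
apply_moves([
  [0,0,20,0,0,0],
  [0,0,25,0,0,0],
  [0,0,10,0,0,0],
  [0,0,0,0,0,0],
  [0,0,0,0,0,0],
])

```text
time: 16.32
tool_pos: [523.0, -3.0, 137.9]
tcp_rot: [-180.0, 0.1, -170.6]
ft_force: [-0.6, 0.3, -1.5]
finger_gap: 49.2
grip_force: 52.5
```

```bash
sed -i 's/w5.png/w6.png/' fit.py; python3 fit.py
```

```text
[523.   -3.  137.9] [-1.7998e+02  9.0000e-02 -1.7063e+02]
base 3505 ((483.59881591796875, -10.186973571777344), (64.47435760498047, 80.07562255859375), 9.385377883911133) 10.195117846814838
lips 1003 [ 5.0429e+02 -7.1200e+00  1.9000e-01  3.2490e+01] 10.775305318058344
```

View pics/w6.png

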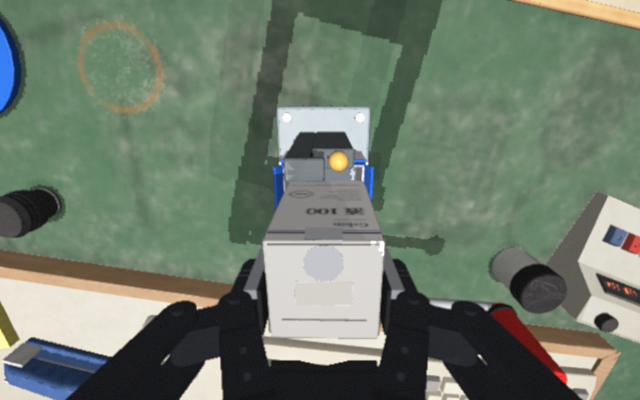

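The carton is centred between the blue lips (275 to 373 px), and the catch is clear. I'll lower it in.

Emit:
apply_moves([
  [0,0,8,0,0,0],
  [0,0,8,0,0,0],
  [0,0,8,0,0,0],
  [0,0,8,0,0,0],
  [0,0,4,0,0,0],
])

```text
time: 17.0
tool_pos: [521.8, -3.3, 99.8]
tcp_rot: [180.0, -0.1, -170.7]
ft_force: [-0.0, 0.3, -1.8]
finger_gap: 49.4
grip_force: 52.5
```

No contact so far; continuing down.

Emit:
apply_moves([
  [0,0,8,0,0,0],
  [0,0,8,0,0,0],
  [0,0,8,0,0,0],
  [0,0,4,0,0,0],
  [0,0,2,0,0,0],
])

```text
time: 17.62
tool_pos: [522.2, -3.3, 70.5]
tcp_rot: [180.0, -0.0, -170.6]
ft_force: [-0.8, 0.3, -0.9]
finger_gap: 49.8
grip_force: 52.5
```

Emit:
apply_moves([
  [0,0,1,0,0,0],
  [0,0,1,0,0,0],
  [0,0,0.7,0,0,0],
  [0,0,0,0,0,0],
  [0,0,0,0,0,0],
])

```text
time: 18.25
tool_pos: [522.8, -3.3, 69.1]
tcp_rot: [-180.0, 0.1, -170.6]
ft_force: [-4.0, 0.0, 5.7]
finger_gap: 49.7
grip_force: 53.0
```

Emit:
apply_moves([
  [0,0,0,0,0,0],
  [0,0,0,0,0,0],
  [0,0,0,0,0,0],
  [0,0,0,0,0,0],
  [0,0,0,0,0,0],
], fingers=75)

```text
time: 18.88
tool_pos: [522.3, -3.4, 68.0]
tcp_rot: [180.0, -0.0, -170.7]
ft_force: [-0.5, 0.2, -0.1]
finger_gap: 74.9
grip_force: 0.0
```

Emit:
apply_moves([
  [0,0,-15,0,0,0],
  [0,0,-30,0,0,0],
  [0,0,-50,0,0,0],
  [0,0,-50,0,0,0],
  [0,0,-15,0,0,0],
])

```text
time: 19.5
tool_pos: [524.4, -3.6, 233.8]
tcp_rot: [-179.9, 0.4, -170.6]
ft_force: [-0.6, -0.0, -1.0]
finger_gap: 74.6
grip_force: 0.0
```

Emit:
apply_moves([
  [0,0,0,0,0,0],
  [0,0,0,0,0,0],
  [0,0,0,0,0,0],
  [0,0,0,0,0,0],
  [0,0,0,0,0,0],
])

```text
time: 20.12
tool_pos: [522.1, -3.3, 227.5]
tcp_rot: [180.0, -0.1, -170.6]
ft_force: [-0.4, 1.2, -0.6]
finger_gap: 75.0
grip_force: 0.0
```

Run:
```python
from h import *
s,im,d=snap('wrist','w7.png'); P=wpts(np.ones_like(d,bool),d,s); print(s['tool_pos'].round(1),s['tcp_rot'].round(2),s['joint_pos'].round(1))
k=P[(np.hypot(P[:,0]-520,P[:,1]+4)<40)&(P[:,2]>85)&(P[:,2]<106)]
print('carton',len(k),cv2.minAreaRect(k[:,:2].astype(np.float32)),np.percentile(k[:,2],[1,25,50,75,99]))
A=np.c_[k[:,:2]-k[:,:2].mean(0),np.ones(len(k))]; print('plane',np.linalg.lstsq(A,k[:,2],rcond=None)[0])
q=P[(np.hypot(P[:,0]-559,P[:,1]-121)<25)&(P[:,2]>120)&(P[:,2]<172)]
print('handle',len(q),cv2.minAreaRect(q[:,:2].astype(np.float32)) if len(q) else 0,q[:,2].max() if len(q) else 0)
```

```text
[522.1  -3.3 227.5] [ 1.7999e+02 -6.0000e-02 -1.7065e+02] [  -6.    -4.5   97.8   -0.    86.7 -105.3]
carton 3168 ((519.243896484375, -1.845174789428711), (78.73596954345703, 51.08734130859375), 9.601423263549805) [ 89.06319468  97.77300874  98.36184431  98.87475839 103.58687643]
plane [2.64564974e-02 5.00514190e-03 9.81047717e+01]
handle 1021 ((559.4605102539062, 120.37041473388672), (17.323062896728516, 17.71001625061035), 9.90755558013916) 166.9281859666015
```

View pics/w7.png

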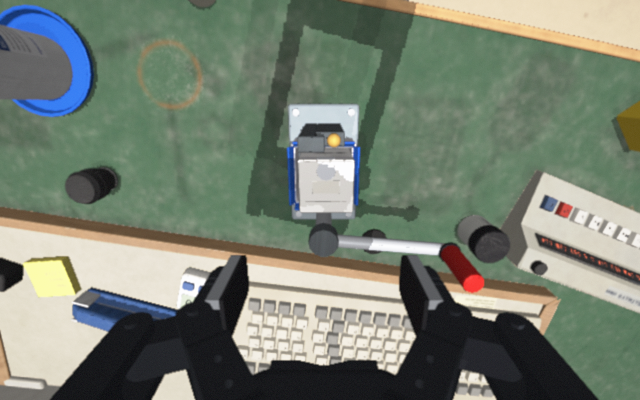

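The carton is seated (top at 98 mm, pixel (325,185)). The bottle stands in the tray at the left edge (40,60), and the handle is at (468,268). I'll move over the handle, turned so the fingers close along its path.

Emit:
apply_moves([
  [-14,29,0,0,0,0],
  [-22,45,0,0,0,0],
  [-21,42.5,0,0,0,0],
  [0,0,0,0,0,0.14],
  [0,0,0,0,0,0.17],
], fingers=50)

```text
time: 20.8
tool_pos: [559.6, 121.7, 227.8]
tcp_rot: [-180.0, -0.0, 171.4]
ft_force: [-0.3, -1.0, 0.6]
finger_gap: 50.2
grip_force: 0.0
```

Emit:
apply_moves([
  [0,0,0,0,0,0.17],
  [0,0,0,0,0,0.17],
  [0,0,0,0,0,0.17],
  [0,0,0,0,0,0.17],
  [0,0,0,0,0,0.17],
])

```text
time: 21.42
tool_pos: [559.6, 120.9, 228.0]
tcp_rot: [-180.0, -0.0, 122.6]
ft_force: [0.1, 0.1, 0.4]
finger_gap: 50.0
grip_force: 0.0
```

Emit:
apply_moves([
  [0,0,0,0,0,0.17],
  [0,0,0,0,0,0.17],
  [0,0,0,0,0,0.157],
  [0,0,0,0,0,0],
  [0,0,0,0,0,0],
])

```text
time: 22.05
tool_pos: [559.6, 120.9, 228.1]
tcp_rot: [-180.0, 0.0, 94.6]
ft_force: [0.0, -0.2, -0.0]
finger_gap: 50.1
grip_force: 0.0
```

Run:
```python
from h import *
s,im,d=snap('wrist','w8.png'); P=wpts(np.ones_like(d,bool),d,s); print(s['tool_pos'].round(1),s['tcp_rot'].round(2),s['joint_pos'].round(1))
q=P[(np.hypot(P[:,0]-559,P[:,1]-121)<25)&(P[:,2]>120)&(P[:,2]<172)]
print('handle',len(q),cv2.minAreaRect(q[:,:2].astype(np.float32)) if len(q) else 0,q[:,2].max() if len(q) else 0)
```

```text
[559.6 120.9 228.1] [-180.      0.     94.61] [ 7.1  3.3 90.  -0.  86.7  2.4]
handle 802 ((559.766845703125, 122.24726867675781), (17.148273468017578, 17.31521987915039), 74.77033996582031) 166.88456169100877
```

Emit:
apply_moves([
  [0,0,30,0,0,0],
  [0,0,35,0,0,0],
  [0,0,25,0,0,0],
  [0,0,10,0,0,0],
  [0,0,0,0,0,0],
])

```text
time: 22.72
tool_pos: [559.4, 120.8, 127.9]
tcp_rot: [-179.9, 0.0, 94.5]
ft_force: [-0.2, -1.1, -0.4]
finger_gap: 50.2
grip_force: 0.0
```

Emit:
apply_moves([
  [0,0,0,0,0,0],
  [0,0,0,0,0,0],
  [0,0,0,0,0,0],
  [0,0,0,0,0,0],
  [0,0,0,0,0,0],
], fingers=10, grip_force=25)

```text
time: 23.35
tool_pos: [560.6, 121.0, 129.6]
tcp_rot: [179.9, -0.0, 94.4]
ft_force: [-0.3, 0.0, 6.3]
finger_gap: 17.1
grip_force: 25.5
```

Emit:
apply_moves([
  [-1.16,-16.5,0,0,0,-0.14],
  [-1.16,-16.5,0,0,0,-0.14],
  [-1.16,-16.5,0,0,0,-0.14],
  [-1.16,-16.5,0,0,0,-0.14],
  [-1.16,-16.5,0,0,0,-0.14],
])

```text
time: 23.98
tool_pos: [486.5, 87.4, 129.6]
tcp_rot: [179.9, 0.1, 134.8]
ft_force: [2.6, -0.8, 6.1]
finger_gap: 17.0
grip_force: 25.5
```

Run:
```python
from h import *
s=sense(); v=s['tool_pos'][:2]-np.array([567.5,4.2]); print(s['tool_pos'].round(1),np.hypot(*v),np.degrees(np.arctan2(v[1],v[0]))%360,s['tcp_rot'][2],s['ft_force'].round(1),s['wrist_torque'].round(2))
```

```text
[486.5  87.4 129.6] 116.17347828530134 134.2296134184752 134.81756549344658 [ 2.6 -0.8  6.1] [-0.18 -0.28  0.04]
```

Emit:
apply_moves([
  [-1.16,-16.5,0,0,0,-0.14],
  [-1.16,-16.5,0,0,0,-0.14],
  [-1.16,-16.5,0,0,0,-0.14],
  [-1.16,-16.5,0,0,0,-0.14],
  [-1.16,-16.5,0,0,0,-0.14],
])

```text
time: 24.6
tool_pos: [452.1, 13.8, 129.6]
tcp_rot: [180.0, 0.2, 174.9]
ft_force: [5.4, 1.6, 2.3]
finger_gap: 17.5
grip_force: 25.2
```

Run:
```python
from h import *
s=sense(); v=s['tool_pos'][:2]-np.array([567.5,4.2]); print(s['tool_pos'].round(1),np.hypot(*v),np.degrees(np.arctan2(v[1],v[0]))%360,s['tcp_rot'][2],s['ft_force'].round(1),s['wrist_torque'].round(2))
```

```text
[452.1  13.8 129.6] 115.8085941689722 175.22757475677662 174.9226755176437 [5.4 1.6 2.3] [ 0.26 -0.83  0.13]
```

Emit:
apply_moves([
  [-0.2,-7.7,0,0,0,-0.065],
  [-0.2,-7.7,0,0,0,-0.065],
  [-0.2,-7.7,0,0,0,-0.065],
  [-0.2,-7.7,0,0,0,-0.065],
  [0,0,0,0,0,0],
])

```text
time: 25.22
tool_pos: [453.3, -15.3, 129.6]
tcp_rot: [179.9, 0.2, -170.4]
ft_force: [1.7, 9.8, 5.8]
finger_gap: 17.0
grip_force: 26.0
```

Run:
```python
from h import *
s=sense(); v=s['tool_pos'][:2]-np.array([567.5,4.2]); print(s['tool_pos'].round(1),np.hypot(*v),np.degrees(np.arctan2(v[1],v[0]))%360,s['tcp_rot'][2],s['ft_force'].round(1),s['wrist_torque'].round(2))
```

```text
[453.3 -15.3 129.6] 115.85077111450654 189.68208965473534 -170.41749093388464 [1.7 9.8 5.8] [ 1.42 -0.23  0.04]
```

Emit:
apply_moves([
  [0,-1,0,0,0,0],
  [0,-0.5,0,0,0,0],
  [0,0,0,0,0,0],
  [0,0,0,0,0,0],
  [0,0,0,0,0,0],
])

```text
time: 25.85
tool_pos: [453.3, -15.4, 129.6]
tcp_rot: [179.8, 0.2, -170.4]
ft_force: [-0.5, 15.4, 8.8]
finger_gap: 17.2
grip_force: 26.3
```

Emit:
apply_moves([
  [0,1.5,0,0,0,0],
  [0,0,0,0,0,0],
  [0,0,0,0,0,0],
  [0,0,0,0,0,0],
  [0,0,0,0,0,0],
], fingers=45)

```text
time: 26.48
tool_pos: [451.9, -16.9, 128.0]
tcp_rot: [-180.0, -0.0, -170.5]
ft_force: [1.2, 0.5, 0.1]
finger_gap: 44.9
grip_force: 0.0
```

Emit:
apply_moves([
  [0,0,-15,0,0,0],
  [0,0,-30,0,0,0],
  [0,0,-40,0,0,0],
  [0,0,-30,0,0,0],
  [0,0,-10,0,0,0],
])

```text
time: 27.1
tool_pos: [453.2, -16.9, 256.3]
tcp_rot: [-179.9, 0.3, -170.5]
ft_force: [0.6, -0.2, -0.1]
finger_gap: 45.1
grip_force: 0.0
```

Run:
```python
from h import *
s,im,d=snap('wrist'); P=wpts(np.ones_like(d,bool),d,s); print(s['time'],s['tool_pos'].round(1))
q=P[(np.hypot(P[:,0]-451,P[:,1]+15)<25)&(P[:,2]>130)&(P[:,2]<172)]
r=cv2.minAreaRect(q[:,:2].astype(np.float32)); v=np.array(r[0])-[567.5,4.2]
print('handle',r,np.degrees(np.arctan2(v[1],v[0]))%360)
st,im2,d2=snap('top')
for n in ['eyepiece','dropper','canister','oil','bottle_mid','carton_mid','bar_handle']:
    print(n,[(np.round(r['xyz']).tolist(),round(r['confidence'],2)) for r in models.place_of(n,'top')][:3])
im=cv2.hconcat([im[:,100:540],cv2.resize(im2[150:260,230:480],None,fx=1.44,fy=3.636*400/400)]) 
cv2.imwrite('pics/end.png',im[:,:,::-1])
```

```text
27.1 [453.2 -16.9 256.3]
handle ((451.24774169921875, -15.56535530090332), (17.238666534423828, 17.371379852294922), 43.00503158569336) 189.6492291418588
eyepiece [([587.0, -269.0, 1.0], 0.46)]
dropper [([424.0, -465.0, -1.0], 0.43)]
canister [([580.0, 203.0, 2.0], 0.46)]
oil [([357.0, -157.0, 3.0], 0.6)]
bottle_mid [([459.0, -329.0, 82.0], 0.93)]
carton_mid [([410.0, 366.0, 46.0], 0.89), ([536.0, 506.0, 42.0], 0.63)]
bar_handle []
```

View pics/end.png

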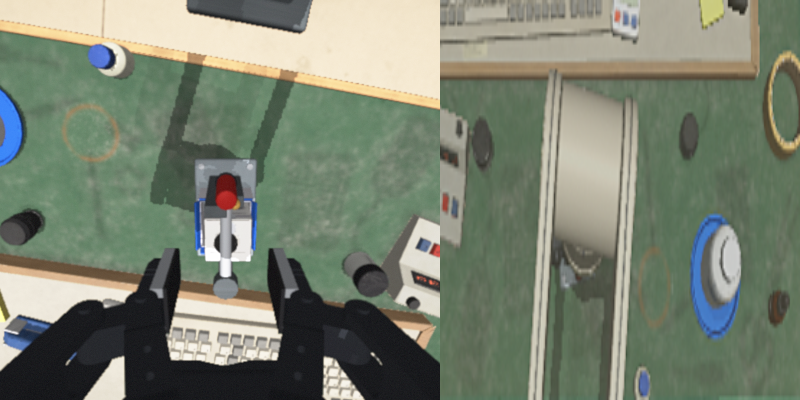

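The bar lies closed over the carton: the handle is at (228,190) in the left half of the picture, at 189.6° against the 189.5° expected when closed. The bottle stands in the tray at (718,270), the bystanders have not moved, and the gripper is clear. I'll hand it in.

```bash
python3 -c "
from bench import job; print(job.hand_in())"
```

```text
the job is handed in; nothing more can be done
None
```

I handed the job in at about 27 s: the bottle stands upright in the spill tray, the carton is fully down in the well, the bar measured closed in the catch after release, and the gripper is open and clear of everything. No verdict came back on hand-in.

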